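Unpin and open a type chest on the market stall

ROBOT

A 6-joint arm with a two-finger parallel gripper is mounted at the origin on the work surface. World frame = base frame: x ahead of the robot, y to its left, z up, the work surface at z = 0. Lengths are in m, angles in rad, forces in N, time in s.
With the tool pointing down it reaches from about 0.25 to 0.8 m from the base axis. Payload 8.5 kg.
Tool frame: the origin (TCP) lies on the mounting face of the last link; the fingertips stand 173 mm ahead of it and the grasp point (between the pads) lies 155 mm ahead of it; z points along the fingers, y is the line along which they close (so a half turn about z gives the same grasp; the last joint's range is limited). The gripper opens to 85 mm and grips with 20 to 120 N. Pads are 22 mm wide; open, the fingers measure 114 mm over their backs; the gripper's body (76 mm by 85 mm) begins 54 mm behind the grasp point. The pads swing forward as they close: fully open they stand 13 mm farther back than shut.
Start: joints at [1.123, 0.238, -0.013, 1.319, 0, 1.571], TCP at [0.227, 0.473, 0.405] pointing down, gripper open.
Joint ranges: [-2.66, 2.66], [-1.03, 1.9], [-1.14, 1.46], [-1.82, 2.27], [-1.45, 1.34], [-3.14, 3.14]. Speed limits (rad/s): [2.22, 2.22, 2.79, 3.14, 3.14, 3.14].

INTERFACE

Orientations are given as a unit quaternion [x, y, z, w].
In Python, from plant import * gives the robot as it stands.
- The arm moves only by the tool play_rows, never from a script. Its arguments are lists of equal length, an entry for each row: "rotation": the turn, a rotation vector about the world's x, y, z in rad, a list of three; "delta_pos": the shift along the world's x, y, z in m, a list of three; "grip": the finger opening in m, from 0 to 0.0854. In form: {"rotation": [[rx, ry, rz], ...], "delta_pos": [[tx, ty, tz], ...], "grip": [grip, ...]}. A call has exactly 5 rows; each row shifts and turns the commanded pose from where the row before left it; what a row does not reach is not made up. A row lasts 1/12 s, in which the tool goes at most 41.7 mm and 7.16 degrees, less where a joint would pass 70% of its speed; a pose out of reach is approached as far as the arm can. A call with a gripper value outside its range is refused whole. The fingers move at their own pace and stop on an object; "grip_force" is the grip in N (left out, the last holds). Time passes only in rows, so rows that do not move let the fingers close, or fill a call up. It gives the time, the measured TCP pose, the force, the opening and the grip force at its end, in the units of the state.
- sense(): the state, without advancing time (a new reading comes with each control period).
- read_camera(name): name is "scene" or "top" or "wrist"; returns the picture (384x512x3 uint8, blue, green, red); there is no depth.
- calibration(name): a dict with "vertical_fov" (degrees; the focal length in pixels is half the picture's height over the tangent of half this angle, whatever the lens; pixels are square), "cx", "cy" (the principal point, pixels), "cam_to_world" (4x4, takes a point from camera to world coordinates); the wrist camera has in their place "tool_from_camera" (4x4, takes a point from camera to tool coordinates, whose origin is the TCP and whose axes are the flange's). Camera axes: x right, y down, z forward; pixel columns grow to the right and rows downward; lengths in m; the calibration is good to about 2 mm. A picture is of the moment at which its call begins: read the wrist's pose just before it. calibration takes no time and is no camera call.
- close_job(): hands the job in; it is judged then, once.
The state is a dict: "time": time; "joint_positions": joint angles; "joint_velocities": joint speeds; "tau": joint torques, N m; "eef_pos": TCP position; "ee_rot": TCP orientation; "force": force on the tool from outside, world axes, zero at the start; "wrist_torque": the same for the moment, N m; "grip_width": finger opening in m; "finger_force": force on a finger pad.
Only numpy, scipy, OpenCV 4.12 (cv2) and the standard library are available. Lean on these libraries where they do the work, as an engineer would, in place of code of your own. Each camera call takes 0.05 s, during which the arm holds its last target. There are 200 camera calls.

TASK

Draw the retaining pin out of the hasp staple on the wooden type chest and leave it in the round white dish. Then lift the lid off the chest by its handle and lay it flat, handle up, in the middle of the cork mat, lowering it all the way down before you let go.

Things in the scene. Friction and masses are not known exactly. Their poses are not given: they have to be found in the camera images.
- pin_grip (a point): Steel pin, loose, 120 g, level. Grip: upright tab 10 mm thick (x), 26 wide (y), 50 tall; this point is mid-tab, 32 mm above its foot. A shoulder (24 mm wide, 20 high), then a 10 x 10 mm shaft run along +y, tip 64 mm from this point, axis 27 mm below it. The shaft goes through the staple: slide it out along -y, at least 40 mm, before raising. A loose spare pin with a longer shaft, shorter tab is not wanted.
- staple (a point): Steel loop standing up from the front of the fixed wooden chest (150 x 200 x 70 mm high) through a slot in the lid's hasp plate. Point: centre of its eye, which is 16 mm wide (x) and 14 high, open along y, 82 mm above the table. The pin passes through it and keeps the lid down. Loop top 95 mm above the table. Axes as the chest's: x towards the chest's middle, 103 mm away.
- lid_handle (a point): Loose lift-off lid, 360 g. Point: centre of its dark wooden handle bar, 16 (x) x 110 (y) x 24 mm, underside 26 mm above the board's top. Board 150 x 200 x 10 mm, centred 10 mm along +x. Front hasp plate, 120 mm wide, reaches 121 mm along -x; its slot has 4 mm play round the staple: lift straight up 40 mm or more first. Laid flat on its underside battens, the point is 58 mm above the support.
- dish: Round white dish, fixed on the table, 130 mm across, 22 mm high, wall 4 mm, floor 4 mm thick. Origin: centre of its underside, on the table.
- mat: Square cork mat, fixed flat on the table, 240 x 240 mm, 4 mm thick, x and y along its edges. Origin: centre of its underside, on the table. The dish lies between it and the chest.
There are look-alikes about, which are no part of the job. Leave any blue or orange look-alike of the part that bears pin_grip alone.

How it is judged:
By the outcome, as a careful person would: the job done as asked, in the order asked, and still so for the second after the job is handed in, with the robot touching nothing.
It also fails if it takes over 61 s, if anything falls off the work surface, if the arm or the gripper's body presses on something with over 40 N, if the wrist force passes 120 N, or if a joint passes its speed limit or range.

## Working session

There is one attempt and no reset: what is moved stays moved. The work goes in short steps, Python scripts to look and compute and a tool call to move; the robot and the scene stay as the last step left them, time stands still between calls to the robot, and variables do not carry over. Pictures are saved under pics/ and viewed, at most 10 in all, crops included, and the job is handed in when it is done.

Besides the shell and the picture viewer there is one more tool, called after "Request:" as a command line: name --argument value ..., lists and objects as JSON in quotes. play_rows: Moves the arm, as the interface text tells. Its arguments: {"type":"object","properties":{"rotation":{"type":"array","items":{"type":"array","items":{"type":"number"}}},"delta_pos":{"type":"array","items":{"type":"array","items":{"type":"number"}}},"grip":{"type":"array","items":{"type":"number"}},"grip_force":{"type":"number"}},"required":["rotation","delta_pos","grip"]}

```bash
mkdir -p pics; ls
python3 - <<'E'
from plant import *
import cv2,numpy as np
np.set_printoptions(precision=4,suppress=True)
s=sense();print(s['time'],s['eef_pos'],s['ee_rot'],s['grip_width'])
for n in ['scene','top']:
    cv2.imwrite(f'pics/{n}0.png',read_camera(n)); print(n,calibration(n))
print(calibration('wrist'))
E
```

```text
pics
0.0 [0.2272 0.4731 0.4041] [ 0.222   0.975  -0.0007 -0.0002] 0.08560440863387807
scene {'vertical_fov': 43.95734085843451, 'cx': 258.68736241977194, 'cy': 185.9199522980058, 'cam_to_world': array([[ 0.5461,  0.471 , -0.6928,  1.317 ],
       [ 0.8377, -0.302 ,  0.455 , -0.587 ],
       [ 0.0051, -0.8288, -0.5595,  0.79  ],
       [ 0.    ,  0.    ,  0.    ,  1.    ]])}
top {'vertical_fov': 56.47813641692535, 'cx': 257.55072428426547, 'cy': 192.26568283112647, 'cam_to_world': array([[-0.0065, -0.9929,  0.1187,  0.3742],
       [-0.9992,  0.0018, -0.0401, -0.0157],
       [ 0.0396, -0.1189, -0.9921,  0.8191],
       [ 0.    ,  0.    ,  0.    ,  1.    ]])}
{'vertical_fov': 71.00210183816078, 'cx': 252.67685723404117, 'cy': 187.9139073285566, 'tool_from_camera': array([[-0.0001, -0.9531, -0.3027,  0.0778],
       [ 1.    , -0.0004,  0.0007,  0.0005],
       [-0.0008, -0.3027,  0.9531,  0.0305],
       [ 0.    ,  0.    ,  0.    ,  1.    ]])}
```

View pics/scene0.png

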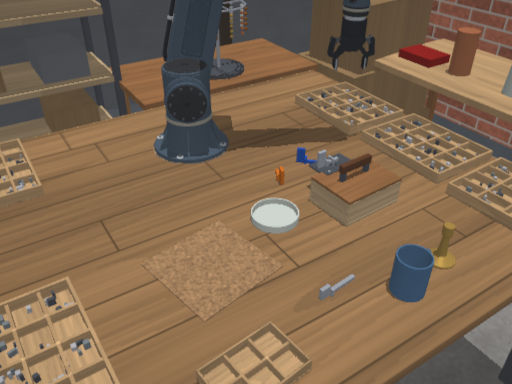

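View pics/top0.png

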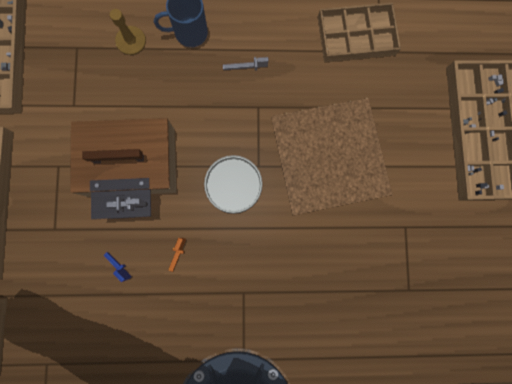

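Run:
```python
import cv2,numpy as np
a=cv2.imread('pics/top0.png')[110:230,60:180]; b=cv2.imread('pics/scene0.png')[135:225,295:410]
a=cv2.resize(a,(480,480),interpolation=cv2.INTER_CUBIC);b=cv2.resize(b,None,fx=2.7,fy=2.7,interpolation=cv2.INTER_CUBIC)
o=np.zeros((480,480+b.shape[1],3),np.uint8);o[:,:480]=a;o[:b.shape[0],480:]=b
cv2.imwrite('pics/crop1.png',o);print(o.shape)
```

```text
(480, 790, 3)
```

View pics/crop1.png

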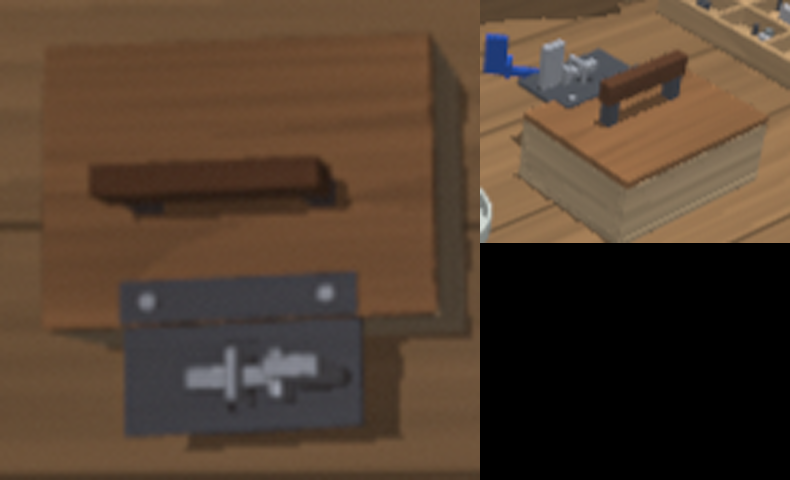

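Candidates: grey pin in the hasp at top (125,203) / scene (322,158), with a tall tab, its shaft through the staple loop; loose grey spare at top (245,65); blue at (117,267); orange at (177,254). The hasp pin is the one; the crop shows its shaft passing through the loop at crop (231,372), tab on the right (the −y side). Next I measure rough positions.

```bash
cat > h.py <<'E'
from plant import *
import cv2,numpy as np
from scipy.spatial.transform import Rotation as R
np.set_printoptions(precision=4,suppress=True)
def cam(n,s=None):
    c=calibration(n);f=192/np.tan(np.radians(c['vertical_fov'])/2)
    if n=='wrist':
        s=s or sense();T=np.eye(4);T[:3,:3]=R.from_quat(s['ee_rot']).as_matrix();T[:3,3]=s['eef_pos']
        M=T@np.array(c['tool_from_camera'])
    else: M=np.array(c['cam_to_world'])
    return f,c['cx'],c['cy'],M
def ray(C,uv,z):
    f,cx,cy,M=C;d=M[:3,:3]@np.array([(uv[0]-cx)/f,(uv[1]-cy)/f,1]);o=M[:3,3]
    return o+d*(z-o[2])/d[2]
def proj(C,p):
    f,cx,cy,M=C;q=M[:3,:3].T@(np.asarray(p)-M[:3,3]);return np.array([cx+f*q[0]/q[2],cy+f*q[1]/q[2]])
def tri(obs):
    A=np.zeros((3,3));b=np.zeros(3)
    for C,uv in obs:
        f,cx,cy,M=C;d=M[:3,:3]@np.array([(uv[0]-cx)/f,(uv[1]-cy)/f,1]);d/=np.linalg.norm(d);P=np.eye(3)-np.outer(d,d)
        A+=P;b+=P@M[:3,3]
    return np.linalg.solve(A,b)
E
python3 - <<'E'
from h import *
T=cam('top');S=cam('scene')
c=lambda u,v:(60+u/4,110+v/4)
# lid top z = ? board top: handle point z - (26+12)=; 
for n,p,z in [('bTL',c(45,45),.08),('bTR',c(430,37),.08),('bBL',c(45,327),.08),('bBR',c(435,313),.08),('stap',c(231,372),.092),('tip',c(187,377),.082),('tabR',c(318,362),.13),('hL',c(90,167),.118),('hR',c(320,158),.118),('hL2',c(92,200),.118),('hR2',c(325,190),.118),('dish',(233,184),.022),('m1',(273,114),.004),('m2',(369,99),.004),('m3',(389,193),.004),('m4',(295,214),.004)]:
    print(n,ray(T,p,z))
print(ray(S,(275,214),.022))
E
```

```text
bTL [0.6128 0.3432 0.08  ]
bTR [0.6185 0.144  0.08  ]
bBL [0.4644 0.3351 0.08  ]
bBR [0.4713 0.138  0.08  ]
stap [0.44   0.2365 0.092 ]
tip [0.4384 0.2619 0.082 ]
tabR [0.4412 0.1825 0.13  ]
hL [0.5389 0.2997 0.118 ]
hR [0.5438 0.1882 0.118 ]
hL2 [0.5224 0.2979 0.118 ]
hR2 [0.5276 0.1853 0.118 ]
dish [0.4884 0.0072 0.022 ]
m1 [ 0.658  -0.0864  0.004 ]
m2 [ 0.697  -0.3182  0.004 ]
m3 [ 0.4695 -0.3554  0.004 ]
m4 [ 0.4214 -0.1342  0.004 ]
[0.501  0.0013 0.022 ]
```

Request:
play_rows --rotation '[[0, 0, -0.108], [0, 0, -0.108], [0, 0, -0.108], [0, 0, -0.108], [0, 0, -0.108]]' --delta_pos '[[0.0218, -0.0258, -0.0044], [0.0218, -0.0258, -0.0044], [0.0218, -0.0258, -0.0044], [0.0218, -0.0258, -0.0044], [0.0218, -0.0258, -0.0044]]' --grip '[0.085, 0.085, 0.085, 0.085, 0.085]'

```text
time: 0.52
eef_pos: [0.3369, 0.3429, 0.3822]
ee_rot: [0.476, 0.879, -0.0, -0.0]
force: [0.7, 0.4, -0.2]
grip_width: 0.0848
finger_force: 0.0
```

Request:
play_rows --rotation '[[0, 0, -0.108], [0, 0, -0.108], [0, 0, -0.108], [0, 0, -0.108], [0, 0, -0.108]]' --delta_pos '[[0.0218, -0.0258, -0.0044], [0.0218, -0.0258, -0.0044], [0.0218, -0.0258, -0.0044], [0.0218, -0.0258, -0.0044], [0.0218, -0.0258, -0.0044]]' --grip '[0.06, 0.06, 0.06, 0.06, 0.06]'

```text
time: 0.93
eef_pos: [0.446, 0.2137, 0.3603]
ee_rot: [0.694, 0.72, -0.0, -0.0]
force: [0.3, -0.0, 0.6]
grip_width: 0.0598
finger_force: 0.0
```

Run:
```python
from h import *
s=sense();print(s['time'],s['eef_pos'],s['ee_rot'],s['grip_width'],s['joint_positions'],s['joint_velocities'])
im=read_camera('wrist');s2=sense();print(s2['eef_pos'],s2['ee_rot'])
im=read_camera('wrist');cv2.imwrite('pics/w1.png',im)
np.save('w1.npy',np.r_[s2['eef_pos'],s2['ee_rot']])
cv2.imwrite('pics/w1v.png',cv2.resize(im,(800,600),interpolation=cv2.INTER_CUBIC))
```

```text
0.9333 [0.446  0.2137 0.3603] [ 0.6937  0.7203 -0.0002 -0.0001] 0.0597725255509725 [ 0.4467  0.2062 -0.1716  1.1935  0.0001  1.9799] [-0.8031  0.1842  0.099  -0.0892 -0.0015  0.4877]
[0.4488 0.2105 0.3594] [ 0.6975  0.7166 -0.0007  0.0011]
```

View pics/w1v.png

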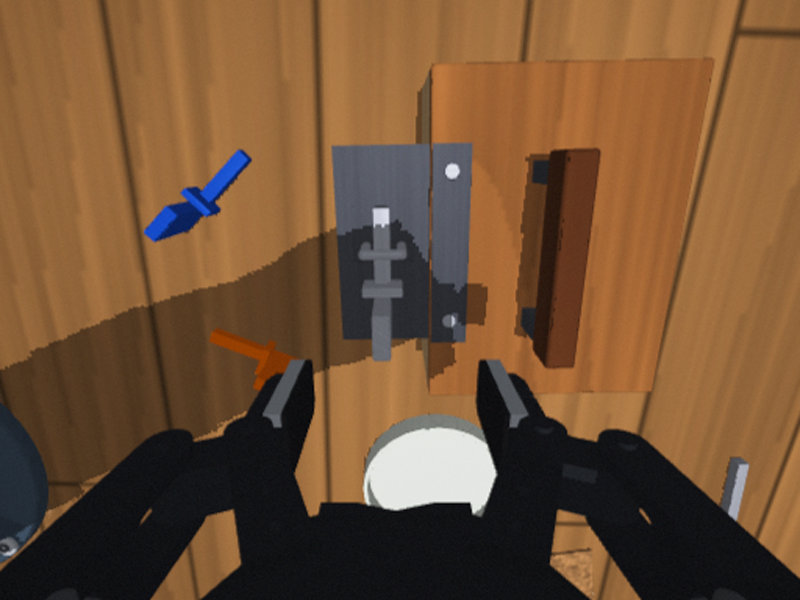

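The picture shows the pin tip at (381,212), the staple bar at (382,251), the shoulder at (382,289), tab down to (381,360), the dish at (433,480), blue/orange look-alikes to the left. Project the model to check the estimate.

Run:
```python
from h import *
w=np.load('w1.npy');C=cam('wrist',dict(eef_pos=w[:3],ee_rot=w[3:]))
T=cam('top');k=.64
def W(n,u,v,z): print(n,ray(C,(u*k,v*k),z))
W('stap bar top',382,247,.095); W('tipT',381,208,.087);W('tipB',381,224,.087)
W('tab end top',381,360,.134);W('tabL',373,352,.134);W('tabR',391,352,.134)
for n,u,v in [('bTL',433,64),('bTR',713,58),('bBR',652,391),('bBL',430,394)]: W(n,u,v,.08)
for n,u,v in [('hTL',551,150),('hTR',599,149),('hBL',546,366),('hBR',574,368)]: W(n,u,v,.13)
W('handle mid',568,258,.130)
cc=lambda u,v:(60+u/4,110+v/4)
print('tri bBL', tri([(C,(433*k,64*k)),(T,cc(45,327))]), tri([(C,(713*k,58*k)),(T,cc(45,45))]), tri([(C,(652*k,391*k)),(T,cc(430,37))]))
print('tri tip', tri([(C,(381*k,208*k)),(T,cc(186,377))]))
print('tri staple', tri([(C,(382*k,247*k)),(T,cc(231,373))]))
# model check for pin
y=np.radians(2.4)
Rz=np.array([[np.cos(y),-np.sin(y),0],[np.sin(y),np.cos(y),0],[0,0,1]])
g=np.array([.441,.196,.109])
for n,p in [('tipT',(0,.064,-.022)),('tipB',(0,.064,-.032)),('top+',(0,.013,.025)),('top-',(0,-.013,.025)),('tabfoot+',(0,.013,-.025))]:
    q=g+Rz@p;t=proj(T,q);print(n,proj(C,q)/k,((t-[60,110])*4))
```

```text
stap bar top [0.4409 0.2412 0.095 ]
tipT [0.4398 0.2619 0.087 ]
tipB [0.4399 0.2529 0.087 ]
tab end top [0.4424 0.1904 0.134 ]
tabL [0.4382 0.1948 0.134 ]
tabR [0.4474 0.1951 0.134 ]
bTL [0.4658 0.3369 0.08  ]
bTR [0.6131 0.3438 0.08  ]
bBR [0.6234 0.145  0.08  ]
bBL [0.4746 0.1388 0.08  ]
hTL [0.5166 0.2943 0.13  ]
hTR [0.538  0.2953 0.13  ]
hBL [0.529  0.1872 0.13  ]
hBR [0.5439 0.1864 0.13  ]
handle mid [0.5317 0.2453 0.13  ]
tri bBL [0.4658 0.3384 0.0729] [0.6132 0.3436 0.0796] [0.6205 0.1449 0.0806]
tri tip [0.439  0.2617 0.0834]
tri staple [0.4404 0.2391 0.0843]
tipT [378.4071 211.4928] [187.196  376.2566]
tipB [379.0163 209.4886] [194.5866 377.9376]
top+ [377.7598 326.2175] [258.9862 362.9067]
top- [379.1322 372.9192] [314.4898 360.4779]
tabfoot+ [380.8208 295.297 ] [291.2846 372.2747]
```

Run:
```python
from h import *
s=sense();print(s['time'],s['eef_pos'],s['ee_rot'],s['joint_velocities'])
```

```text
1.0333 [0.4474 0.2122 0.3597] [ 0.6949  0.7191 -0.0007  0.0003] [ 0.0668 -0.0164 -0.0071  0.0213  0.0285 -0.0463]
```

Request:
play_rows --rotation '[[0, 0, 0], [0, 0, 0], [0, 0, 0], [0, 0, 0], [0, 0, 0]]' --delta_pos '[[0, 0, 0], [0, 0, 0], [0, 0, 0], [0, 0, 0], [0, 0, 0]]' --grip '[0.045, 0.045, 0.045, 0.045, 0.045]'

```text
time: 1.45
eef_pos: [0.4448, 0.216, 0.3608]
ee_rot: [0.691, 0.723, 0.0, -0.0]
force: [0.3, 0.2, 0.2]
grip_width: 0.0449
finger_force: 0.0
```

Run:
```python
from h import *
s=sense();print(s['time'],s['eef_pos'],s['ee_rot'],s['joint_velocities'])
C=cam('wrist',s);im=read_camera('wrist');cv2.imwrite('pics/w2.png',im)
np.save('w2.npy',np.r_[s['eef_pos'],s['ee_rot']])
# grab: 6x crop of pin+handle region
c=cv2.resize(im[70:260,200:420],(792,684),interpolation=cv2.INTER_CUBIC)[:600]
cv2.imwrite('pics/w2c.png',c)
```

```text
1.45 [0.4448 0.216  0.3608] [ 0.691   0.7228  0.0001 -0.    ] [-0.003   0.0007 -0.0007 -0.0001 -0.0004 -0.0003]
```

View pics/w2c.png

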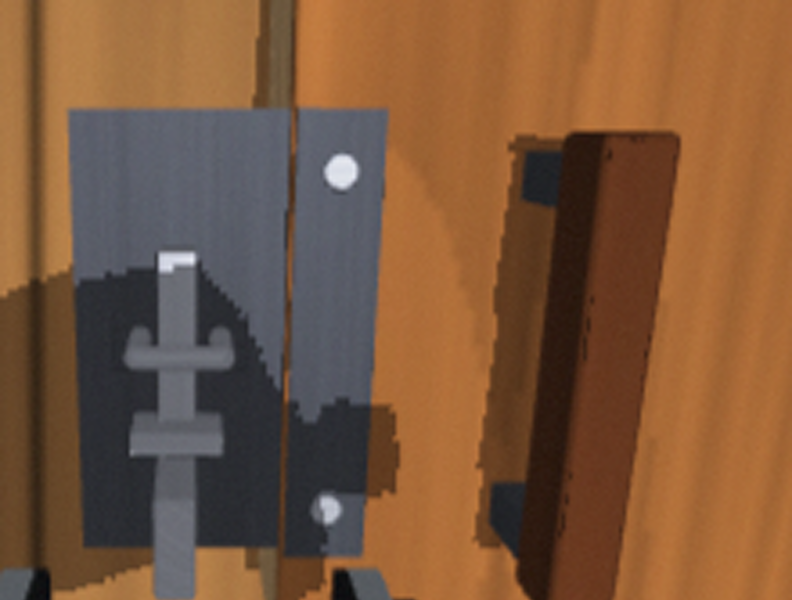

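The crop shows pin tip at (178,256), staple bar (180,352), shoulder (177,435), tab top face (154–196, 497–598), handle top face from (605,133)/(681,136) down.

Run:
```python
from h import *
w=np.load('w2.npy');C=cam('wrist',dict(eef_pos=w[:3],ee_rot=w[3:]))
def W(n,u,v,z): print(n,ray(C,(200+u/3.6,70+v/3.6),z))
W('tip',178,252,.087);W('stap top',180,348,.093);W('should front',177,418,.097);W('should near',177,436,.097)
W('tabL',154,550,.134);W('tabR',196,550,.134);W('tab+y',175,497,.134);W('tab-y',175,598,.134)
W('hTL',605,133,.13);W('hTR',681,136,.13);W('hL600',553,600,.13);W('hR600',612,600,.13)
W('bolt1',342,171,.082);W('bolt2',326,510,.082)
```

```text
tip [0.4399 0.2619 0.087 ]
stap top [0.4414 0.2389 0.093 ]
should front [0.4414 0.2217 0.097 ]
should near [0.4416 0.2169 0.097 ]
tabL [0.4375 0.2023 0.134 ]
tabR [0.4468 0.2028 0.134 ]
tab+y [0.4416 0.2152 0.134 ]
tab-y [0.4426 0.1907 0.134 ]
hTL [0.5236 0.2947 0.13  ]
hTR [0.5388 0.2948 0.13  ]
hL600 [0.5296 0.192  0.13  ]
hR600 [0.5431 0.1926 0.13  ]
bolt1 [0.4797 0.283  0.082 ]
bolt2 [0.4836 0.1923 0.082 ]
```

Request:
play_rows --rotation '[[0, 0, 0], [0, 0, 0], [0, 0, 0], [0, 0, 0], [0, 0, 0]]' --delta_pos '[[-0.003, -0.019, 0], [0, 0, -0.025], [0, 0, -0.025], [0, 0, -0.025], [0, 0, -0.016]]' --grip '[0.045, 0.045, 0.045, 0.045, 0.045]'

```text
time: 1.92
eef_pos: [0.4415, 0.1963, 0.2679]
ee_rot: [0.691, 0.722, -0.001, -0.0]
force: [-0.0, -0.8, -0.0]
grip_width: 0.0448
finger_force: 0.0
```

Request:
play_rows --rotation '[[0, 0, 0], [0, 0, 0], [0, 0, 0], [0, 0, 0], [0, 0, 0]]' --delta_pos '[[0, 0, 0], [0, 0, 0], [0, 0, 0], [0, 0, 0], [0, 0, 0]]' --grip '[0.045, 0.045, 0.0, 0.0, 0.0]' --grip_force 40

```text
time: 2.33
eef_pos: [0.4427, 0.1965, 0.2708]
ee_rot: [0.692, 0.722, 0.001, 0.0]
force: [0.9, 1.0, 5.8]
grip_width: 0.0095
finger_force: 28.1
```

Request:
play_rows --rotation '[[0, 0, 0], [0, 0, 0], [0, 0, 0], [0, 0, 0], [0, 0, 0]]' --delta_pos '[[0, 0, 0], [0, 0, 0], [0, 0, 0], [0, 0, 0], [0, 0, 0]]' --grip '[0.0, 0.0, 0.0, 0.0, 0.0]' --grip_force 40

```text
time: 2.75
eef_pos: [0.4427, 0.1965, 0.2708]
ee_rot: [0.692, 0.722, 0.001, 0.0]
force: [-1.5, 1.3, 5.9]
grip_width: 0.0095
finger_force: 41.6
```

Request:
play_rows --rotation '[[0, 0, 0], [0, 0, 0], [0, 0, 0], [0, 0, 0], [0, 0, 0]]' --delta_pos '[[0.0002, -0.004, 0.0007], [0.0003, -0.006, 0], [0.0003, -0.007, 0], [0.0003, -0.007, 0], [0.0003, -0.007, 0]]' --grip '[0.0, 0.0, 0.0, 0.0, 0.0]' --grip_force 40

```text
time: 3.17
eef_pos: [0.4439, 0.1646, 0.2707]
ee_rot: [0.692, 0.722, 0.001, -0.0]
force: [0.4, 4.9, 4.5]
grip_width: 0.0093
finger_force: 41.4
```

Request:
play_rows --rotation '[[0, 0, 0], [0, 0, 0], [0, 0, 0], [0, 0, 0], [0, 0, 0]]' --delta_pos '[[0.0003, -0.007, 0], [0.0003, -0.007, 0], [0.0003, -0.007, 0], [0.0003, -0.007, 0], [0.0003, -0.007, 0]]' --grip '[0.0, 0.0, 0.0, 0.0, 0.0]' --grip_force 40

```text
time: 3.58
eef_pos: [0.4452, 0.1294, 0.2703]
ee_rot: [0.692, 0.722, -0.0, -0.0]
force: [0.3, 2.3, 2.9]
grip_width: 0.0089
finger_force: 41.3
```

Run:
```python
from h import *
s=sense();print(s['time'],s['eef_pos'],s['ee_rot'],s['force'],s['grip_width'])
C=cam('wrist',s);im=read_camera('wrist')
np.save('w3.npy',np.r_[s['eef_pos'],s['ee_rot']])
cv2.imwrite('pics/w3.png',im)
```

```text
3.5833 [0.4452 0.1294 0.2703] [ 0.6918  0.7221 -0.0001 -0.0001] [0.3087 2.3385 2.8895] 0.008858292398291924
```

View pics/w3.png

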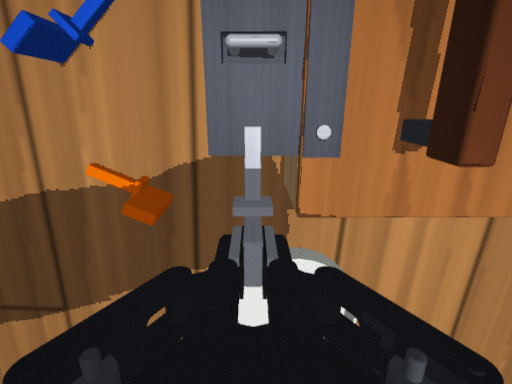

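The pin is clear of the staple (tip at (252,127), staple at (253,42)), held upright between the pads. Raise it while fitting dish and mat centres.

Request:
play_rows --rotation '[[0, 0, 0], [0, 0, 0], [0, 0, 0], [0, 0, 0], [0, 0, 0]]' --delta_pos '[[0, -0.005, 0.005], [0, -0.005, 0.015], [0, -0.01, 0.02], [0, -0.02, 0.01], [0, -0.02, 0]]' --grip '[0.0, 0.0, 0.0, 0.0, 0.0]' --grip_force 40

```text
time: 4.05
eef_pos: [0.4454, 0.0695, 0.3221]
ee_rot: [0.691, 0.723, 0.0, 0.001]
force: [1.1, -0.2, -2.1]
grip_width: 0.0094
finger_force: 40.6
```

Run:
```python
from h import *
from scipy.optimize import least_squares
w=np.load('w3.npy');C3=cam('wrist',dict(eef_pos=w[:3],ee_rot=w[3:]))
for z in (.085,.088): print('tip',ray(C3,(252,127),z))
for n,box in [('top',(195,265,150,220)),('scene',(240,310,190,240))]:
    im=cv2.imread(f'pics/{n}0.png').astype(int);C=cam(n)
    x0,x1,y0,y1=box;sub=im[y0:y1,x0:x1];sat=sub.max(2)-sub.min(2)
    m=((sat<45)&(sub.mean(2)>110)).astype(np.uint8)
    k,l,st,ce=cv2.connectedComponentsWithStats(m);i=1+st[1:,4].argmax()
    c,_=cv2.findContours((l==i).astype(np.uint8),cv2.RETR_EXTERNAL,cv2.CHAIN_APPROX_NONE)
    pts=max(c,key=len)[:,0]+[x0,y0]
    hull=pts
    P=np.array([ray(C,p,.022)[:2] for p in hull])
    r=least_squares(lambda q:np.hypot(*(P-q[:2]).T)-q[2],[.49,.005,.065],loss='soft_l1',f_scale=.001)
    print(n,st[i],r.x,np.sqrt(np.mean(r.fun**2)))
T=cam('top');S=cam('scene')
im=cv2.imread('pics/top0.png')
# mat: model fit in both views by texture: refine top corners with lines from hsv/gray
hsv=cv2.cvtColor(im,cv2.COLOR_BGR2HSV);print(hsv[160,330],hsv[160,260],hsv[240,330],im[160,330],im[160,262])
g=cv2.GaussianBlur(im,(7,7),0).astype(int)
print(g[155,255:300:3].tolist())
```

```text
tip [0.4419 0.1943 0.085 ]
tip [0.4419 0.1946 0.088 ]
top [   9    5   58   58 2581] [0.4899 0.0076 0.0643] 0.0006517393055558735
scene [  11    8   49   36 1439] [ 0.5012 -0.0001  0.0731] 0.004634474698062087
[ 14 111 108] [ 14 105 102] [ 14 121 105] [ 61  83 108] [ 61  82 106]
[[60, 80, 103], [52, 70, 89], [58, 79, 102], [60, 81, 105], [59, 81, 105], [59, 81, 105], [58, 80, 104], [57, 80, 104], [63, 85, 110], [73, 98, 126], [72, 97, 125], [66, 89, 114], [68, 91, 118], [67, 91, 117], [69, 94, 121]]
```

Request:
play_rows --rotation '[[0, 0, 0], [0, 0, 0], [0, 0, 0], [0, 0, 0], [0, 0, 0]]' --delta_pos '[[0.012, -0.022, 0], [0.012, -0.022, 0], [0.012, -0.022, -0.01], [0.0095, -0.0215, -0.02], [0, 0, -0.025]]' --grip '[0.0, 0.0, 0.0, 0.0, 0.0]' --grip_force 40

```text
time: 4.47
eef_pos: [0.4924, -0.0205, 0.2657]
ee_rot: [0.693, 0.721, 0.0, 0.002]
force: [0.2, -0.4, -1.7]
grip_width: 0.009
finger_force: 40.5
```

Request:
play_rows --rotation '[[0, 0, 0], [0, 0, 0], [0, 0, 0], [0, 0, 0], [0, 0, 0]]' --delta_pos '[[0, 0, -0.022], [0, 0, -0.02], [0, 0, -0.012], [0, 0, -0.006], [0, 0, 0]]' --grip '[0.0, 0.0, 0.0, 0.0, 0.0]' --grip_force 40

```text
time: 4.88
eef_pos: [0.4898, -0.0176, 0.204]
ee_rot: [0.692, 0.722, -0.002, -0.001]
force: [-0.1, 0.5, -1.2]
grip_width: 0.0096
finger_force: 40.5
```

Request:
play_rows --rotation '[[0, 0, 0], [0, 0, 0], [0, 0, 0], [0, 0, 0], [0, 0, 0]]' --delta_pos '[[0, 0, -0.003], [0, 0, -0.002], [0, 0, -0.002], [0, 0, 0], [0, 0, 0]]' --grip '[0.0, 0.0, 0.0, 0.0, 0.0]' --grip_force 40

```text
time: 5.3
eef_pos: [0.491, -0.0173, 0.1999]
ee_rot: [0.692, 0.722, 0.001, 0.001]
force: [-3.2, -0.3, 10.0]
grip_width: 0.0092
finger_force: 42.2
```

Request:
play_rows --rotation '[[0, 0, 0], [0, 0, 0], [0, 0, 0], [0, 0, 0], [0, 0, 0]]' --delta_pos '[[0, 0, 0.0005], [0, 0, 0], [0, 0, 0], [0, 0, 0], [0, 0, 0.005]]' --grip '[0.012, 0.018, 0.025, 0.03, 0.03]'

```text
time: 5.72
eef_pos: [0.4904, -0.0173, 0.2034]
ee_rot: [0.692, 0.722, -0.0, -0.0]
force: [-0.6, 0.0, 0.6]
grip_width: 0.0301
finger_force: 0.0
```

Request:
play_rows --rotation '[[0, 0, 0], [0, 0, 0], [0, 0, 0], [0, 0, 0], [0, 0, 0]]' --delta_pos '[[0, 0, 0.01], [0, 0, 0.03], [0, 0, 0.035], [0, 0, 0.035], [0, 0, 0.035]]' --grip '[0.03, 0.03, 0.03, 0.04, 0.05]'

```text
time: 6.13
eef_pos: [0.4903, -0.0173, 0.3508]
ee_rot: [0.692, 0.722, -0.0, -0.0]
force: [0.2, 0.1, -0.2]
grip_width: 0.0493
finger_force: 0.0
```

Run:
```python
from h import *
s=sense();print(s['time'],s['eef_pos'],s['ee_rot'],s['grip_width'])
t=read_camera('top');w=read_camera('scene')
cv2.imwrite('pics/top1.png',t)
a=cv2.resize(w[110:250,220:420],(600,420),interpolation=cv2.INTER_CUBIC)
b=cv2.resize(t[145:225,190:285],None,fx=2,fy=2,interpolation=cv2.INTER_CUBIC)
o=np.zeros((420,800,3),np.uint8);o[:,:600]=a;o[:b.shape[0],600:600+b.shape[1]]=b
cv2.imwrite('pics/c2.png',o)
```

```text
6.1333 [ 0.4903 -0.0173  0.3508] [ 0.6917  0.7222 -0.0001 -0.0001] 0.049269395062553324
```

View pics/c2.png

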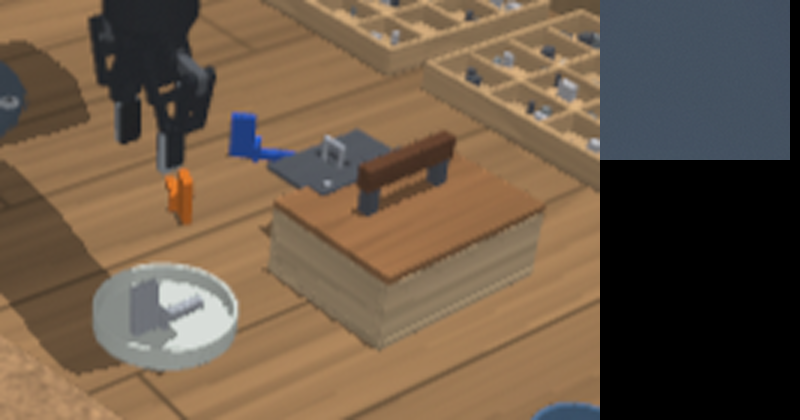

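The pin stands in the dish at crop (155,310); the staple is free at (333,150). Now to the handle.

Request:
play_rows --rotation '[[0, 0, 0.001], [0, 0, 0.001], [0, 0, 0.001], [0, 0, 0.001], [0, 0, 0.001]]' --delta_pos '[[0.0062, 0.0369, 0], [0.0062, 0.0369, 0], [0.0062, 0.0369, 0], [0.0062, 0.0369, 0], [0.0062, 0.0369, 0]]' --grip '[0.05, 0.05, 0.05, 0.05, 0.05]'

```text
time: 6.65
eef_pos: [0.5216, 0.1689, 0.3488]
ee_rot: [0.69, 0.724, -0.0, -0.0]
force: [0.6, 0.0, -0.2]
grip_width: 0.0499
finger_force: 0.0
```

Request:
play_rows --rotation '[[0, 0, 0], [0, 0, 0], [0, 0, 0], [0, 0, 0], [0, 0, 0]]' --delta_pos '[[0.0062, 0.0369, 0], [0.0062, 0.0369, 0], [0, 0, 0], [0, 0, 0], [0, 0, 0]]' --grip '[0.05, 0.05, 0.05, 0.05, 0.05]'

```text
time: 7.07
eef_pos: [0.5338, 0.2411, 0.3484]
ee_rot: [0.69, 0.724, -0.001, -0.0]
force: [-0.8, -0.9, 0.7]
grip_width: 0.0499
finger_force: 0.0
```

Run:
```python
from h import *
s=sense();print(s['time'],s['eef_pos'],s['ee_rot'],s['grip_width'])
C=cam('wrist',s);im=read_camera('wrist');cv2.imwrite('pics/w4.png',im)
for n,p in [('h+y',(.534-.0027,.241+.055,.13)),('h-y',(.534+.0027,.241-.055,.13)),('stap',(.4412,.239,.095))]:
    u=proj(C,p);print(n,u);cv2.drawMarker(im,tuple(int(round(a)) for a in u),(0,255,0),0,8)
cv2.imwrite('pics/w4v.png',im)
```

```text
7.0667 [0.5338 0.2411 0.3484] [ 0.6896  0.7242 -0.0007 -0.0002] 0.04986976765183731
h+y [253.3833 137.4009]
h-y [253.326  273.9333]
stap [147.1259 193.1521]
```

View pics/w4v.png

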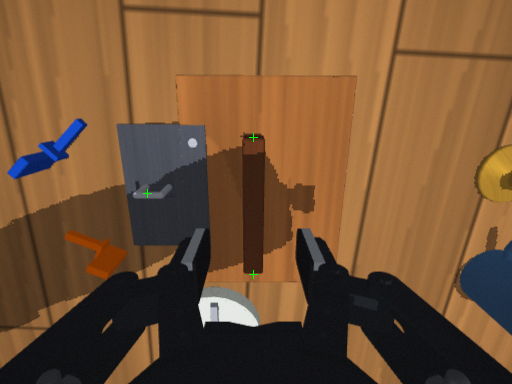

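Handle is centred between the pads, ends at (253,137) and (253,273). Descend and grip.

Request:
play_rows --rotation '[[0, 0, 0], [0, 0, 0], [0, 0, 0], [0, 0, 0], [0, 0, 0]]' --delta_pos '[[0, 0, -0.022], [0, 0, -0.022], [0, 0, -0.02], [0, 0, -0.012], [0, 0, 0]]' --grip '[0.05, 0.05, 0.05, 0.05, 0.05]'

```text
time: 7.53
eef_pos: [0.5332, 0.2391, 0.2705]
ee_rot: [0.691, 0.723, -0.002, -0.001]
force: [-1.1, -0.4, 0.3]
grip_width: 0.0499
finger_force: 0.0
```

Request:
play_rows --rotation '[[0, 0, 0], [0, 0, 0], [0, 0, 0], [0, 0, 0], [0, 0, 0]]' --delta_pos '[[0, 0, 0], [0, 0, 0], [0, 0, 0], [0, 0, 0], [0, 0, 0]]' --grip '[0.0, 0.0, 0.0, 0.0, 0.0]' --grip_force 70

```text
time: 7.95
eef_pos: [0.5344, 0.2408, 0.2744]
ee_rot: [0.69, 0.724, 0.001, 0.001]
force: [-1.1, -2.4, 6.2]
grip_width: 0.015
finger_force: 69.7
```

Request:
play_rows --rotation '[[0, 0, 0], [0, 0, 0], [0, 0, 0], [0, 0, 0], [0, 0, 0]]' --delta_pos '[[0, 0, 0], [0, 0, 0], [0, 0, 0.002], [0, 0, 0.004], [0, 0, 0.006]]' --grip '[0.0, 0.0, 0.0, 0.0, 0.0]' --grip_force 70

```text
time: 8.37
eef_pos: [0.5338, 0.241, 0.2847]
ee_rot: [0.69, 0.724, -0.001, -0.0]
force: [-0.1, -0.8, -4.7]
grip_width: 0.0151
finger_force: 68.2
```

Request:
play_rows --rotation '[[0, 0, 0], [0, 0, 0], [0, 0, 0], [0, 0, 0], [0, 0, 0]]' --delta_pos '[[0, 0, 0.012], [0, 0, 0.018], [0, 0, 0.02], [0, 0, 0.02], [0, 0, 0.01]]' --grip '[0.0, 0.0, 0.0, 0.0, 0.0]' --grip_force 70

```text
time: 8.78
eef_pos: [0.5344, 0.2412, 0.3676]
ee_rot: [0.69, 0.724, 0.001, 0.0]
force: [1.2, 0.4, -5.3]
grip_width: 0.0149
finger_force: 68.6
```

Run:
```python
from h import *
from scipy.optimize import minimize
s=sense();print(s['time'],s['eef_pos'],s['ee_rot'],s['force'])
T=cam('top');S=cam('scene')
imgs={n:cv2.GaussianBlur(cv2.imread(f'pics/{n}0.png'),(0,0),1.0).astype(np.float32).mean(2) for n in('top','scene')}
gr={n:np.hypot(cv2.Sobel(i,cv2.CV_32F,1,0),cv2.Sobel(i,cv2.CV_32F,0,1)) for n,i in imgs.items()}
# in/out contrast along the square's border
t=np.linspace(-.115,.115,150)
def border(x,y,a,h):
    P=np.concatenate([np.c_[t,0*t+h],np.c_[t,0*t-h],np.c_[0*t+h,t],np.c_[0*t-h,t]])
    c,s_=np.cos(a),np.sin(a);return np.c_[x+c*P[:,0]-s_*P[:,1],y+s_*P[:,0]+c*P[:,1],np.full(len(P),.004)]
def samp(n,C,P):
    uv=np.array([proj(C,p) for p in P],np.float32)
    return cv2.remap(imgs[n],uv[None,:,0].copy(),uv[None,:,1].copy(),cv2.INTER_LINEAR)[0]
def score(q,views):
    v=0
    for n,C in views:
        v-=np.mean(samp(n,C,border(*q,.116))-samp(n,C,border(*q,.124)))
    return v
for views in ([('top',T)],[('scene',S)],[('top',T),('scene',S)]):
    best=min((minimize(score,[.562+dx,-.2235+dy,a],args=(views,),method='Nelder-Mead',options=dict(initial_simplex=[[.562+dx,-.2235+dy,a],[.57+dx,-.2235+dy,a],[.562+dx,-.2155+dy,a],[.562+dx,-.2235+dy,a+.05]])) for dx in(-.004,.004) for dy in(-.004,.004) for a in(.15,.2)),key=lambda r:r.fun)
    print([n for n,_ in views],best.x,np.degrees(best.x[2]),best.fun)
```

```text
8.7833 [0.5344 0.2412 0.3676] [0.6899 0.7239 0.0013 0.0005] [ 1.2409  0.4225 -5.2548]
['top'] [ 0.5614 -0.2221  0.1932] 11.070917314444412 -9.468276023864746
['scene'] [ 0.5597 -0.2214  0.1922] 11.010484501000844 -12.392984390258789
['top', 'scene'] [ 0.5605 -0.2217  0.1924] 11.025000955807077 -21.58108139038086
```

Request:
play_rows --rotation '[[0, 0, 0], [0, 0, 0], [0, 0, 0], [0, 0, 0], [0, 0, 0]]' --delta_pos '[[0, -0.012, 0], [0, -0.022, 0], [0, -0.03, 0], [0, -0.034, 0], [0, -0.034, 0]]' --grip '[0.0, 0.0, 0.0, 0.0, 0.0]' --grip_force 70

```text
time: 9.2
eef_pos: [0.5335, 0.1076, 0.3639]
ee_rot: [0.69, 0.724, -0.001, -0.0]
force: [0.8, -0.3, -4.8]
grip_width: 0.0148
finger_force: 68.6
```

Request:
play_rows --rotation '[[0, 0, 0.029], [0, 0, 0.029], [0, 0, 0.029], [0, 0, 0.029], [0, 0, 0.029]]' --delta_pos '[[0.0053, -0.034, 0], [0.0053, -0.034, 0], [0.0053, -0.034, 0], [0.0053, -0.034, 0], [0.0053, -0.034, 0]]' --grip '[0.0, 0.0, 0.0, 0.0, 0.0]' --grip_force 70

```text
time: 9.62
eef_pos: [0.5601, -0.0631, 0.3641]
ee_rot: [0.635, 0.772, -0.0, -0.001]
force: [0.6, 0.1, -4.4]
grip_width: 0.015
finger_force: 68.7
```

Request:
play_rows --rotation '[[0, 0, 0], [0, 0, 0], [0, 0, 0], [0, 0, 0], [0, 0, 0]]' --delta_pos '[[0, -0.034, 0], [0, -0.034, 0], [0, -0.034, 0], [0, -0.03, 0], [0, -0.018, 0]]' --grip '[0.0, 0.0, 0.0, 0.0, 0.0]' --grip_force 70

```text
time: 10.03
eef_pos: [0.5598, -0.2143, 0.3638]
ee_rot: [0.636, 0.771, -0.001, -0.0]
force: [1.0, 0.9, -5.0]
grip_width: 0.0149
finger_force: 68.7
```

Request:
play_rows --rotation '[[0, 0, 0], [0, 0, 0], [0, 0, 0], [0, 0, 0], [0, 0, 0]]' --delta_pos '[[0, -0.011, 0], [0, 0, 0], [0, 0, 0], [0, 0, 0], [0, 0, 0]]' --grip '[0.0, 0.0, 0.0, 0.0, 0.0]' --grip_force 70

```text
time: 10.45
eef_pos: [0.5606, -0.2209, 0.3648]
ee_rot: [0.635, 0.772, 0.0, -0.0]
force: [1.1, -0.3, -4.5]
grip_width: 0.0151
finger_force: 68.7
```

Run:
```python
from h import *
s=sense();q=s['ee_rot'];print(s['time'],s['eef_pos'],q,s['force'],s['wrist_torque'],s['grip_width'],2*np.degrees(np.arctan2(q[1],q[0]))-90)
w=read_camera('wrist');t=read_camera('scene')
cv2.imwrite('pics/w5.png',w);cv2.imwrite('pics/s5.png',t)
a=cv2.resize(w,(400,300));b=cv2.resize(t[80:380,80:480],(400,300))
cv2.imwrite('pics/c5.png',np.hstack([a,b]))
```

```text
10.45 [ 0.5606 -0.2209  0.3648] [ 0.6352  0.7724  0.     -0.0003] [ 1.0913 -0.3417 -4.4787] [-0.0027 -0.0299  0.0311] 0.015138796962795818 11.131714953981017
```

View pics/c5.png

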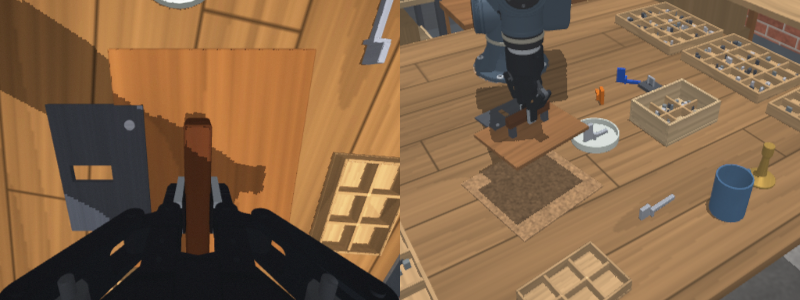

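The lid hangs level in the grip over the mat (wrist: handle at (198,185); scene: lid centred above the cork). Lower it.

Request:
play_rows --rotation '[[0, 0, 0], [0, 0, 0], [0, 0, 0], [0, 0, 0], [0, 0, 0]]' --delta_pos '[[0, -0.001, -0.02], [0, 0, -0.03], [0, 0, -0.035], [0, 0, -0.03], [0, 0, -0.015]]' --grip '[0.0, 0.0, 0.0, 0.0, 0.0]' --grip_force 70

```text
time: 10.97
eef_pos: [0.5595, -0.2217, 0.2313]
ee_rot: [0.635, 0.772, -0.001, -0.002]
force: [-0.5, -0.4, -4.7]
grip_width: 0.0151
finger_force: 68.7
```

Request:
play_rows --rotation '[[0, 0, 0], [0, 0, 0], [0, 0, 0], [0, 0, 0], [0, 0, 0]]' --delta_pos '[[0, 0, -0.006], [0, 0, -0.004], [0, 0, -0.003], [0, 0, 0], [0, 0, 0]]' --grip '[0.0, 0.0, 0.0, 0.0, 0.0]' --grip_force 70

```text
time: 11.38
eef_pos: [0.5611, -0.223, 0.2231]
ee_rot: [0.636, 0.772, 0.0, 0.001]
force: [0.8, 0.1, -3.7]
grip_width: 0.0153
finger_force: 68.8
```

Request:
play_rows --rotation '[[0, 0, 0], [0, 0, 0], [0, 0, 0], [0, 0, 0], [0, 0, 0]]' --delta_pos '[[0, 0, -0.002], [0, 0, -0.002], [0, 0, -0.0015], [0, 0, 0], [0, 0, 0]]' --grip '[0.0, 0.0, 0.0, 0.0, 0.0]' --grip_force 70

```text
time: 11.8
eef_pos: [0.5608, -0.2231, 0.2184]
ee_rot: [0.636, 0.772, 0.0, 0.001]
force: [-3.5, 1.9, 10.5]
grip_width: 0.0148
finger_force: 71.1
```

Request:
play_rows --rotation '[[0, 0, 0], [0, 0, 0], [0, 0, 0], [0, 0, 0], [0, 0, 0]]' --delta_pos '[[0, 0, 0], [0, 0, 0], [0, 0, 0], [0, 0, 0], [0, 0, 0]]' --grip '[0.018, 0.025, 0.035, 0.045, 0.05]'

```text
time: 12.22
eef_pos: [0.5607, -0.223, 0.2164]
ee_rot: [0.636, 0.772, -0.0, 0.0]
force: [0.0, 0.6, -0.5]
grip_width: 0.0498
finger_force: 0.0
```

Request:
play_rows --rotation '[[0, 0, 0], [0, 0, 0], [0, 0, 0], [0, 0, 0], [0, 0, 0]]' --delta_pos '[[0, 0, 0.01], [0, 0, 0.03], [0, 0, 0.035], [0, 0, 0.035], [0, 0, 0.03]]' --grip '[0.05, 0.05, 0.05, 0.05, 0.05]'

```text
time: 12.63
eef_pos: [0.5604, -0.2229, 0.3595]
ee_rot: [0.636, 0.772, 0.0, 0.001]
force: [1.3, -0.9, 1.1]
grip_width: 0.0499
finger_force: 0.0
```

Request:
play_rows --rotation '[[0, 0, 0], [0, 0, 0], [0, 0, 0], [0, 0, 0], [0, 0, 0]]' --delta_pos '[[-0.01, 0, 0.02], [-0.02, 0, 0.01], [-0.02, 0, 0], [0, 0, 0], [0, 0, 0]]' --grip '[0.05, 0.05, 0.05, 0.05, 0.05]'

```text
time: 13.05
eef_pos: [0.5099, -0.223, 0.3876]
ee_rot: [0.636, 0.772, 0.0, 0.001]
force: [-0.2, 0.1, 0.0]
grip_width: 0.0501
finger_force: 0.0
```

Run:
```python
from h import *
s=sense();print(s['time'],s['eef_pos'],s['force'])
w=read_camera('wrist');t=read_camera('scene')
b=cv2.resize(t[120:330,130:450],(500,328),interpolation=cv2.INTER_CUBIC);a=cv2.resize(w,(300,225))
o=np.zeros((328,800,3),np.uint8);o[:,:500]=b;o[:225,500:]=a
cv2.imwrite('pics/c6.png',o)
```

```text
13.05 [ 0.5099 -0.223   0.3876] [-0.1625  0.0508  0.018 ]
```

View pics/c6.png

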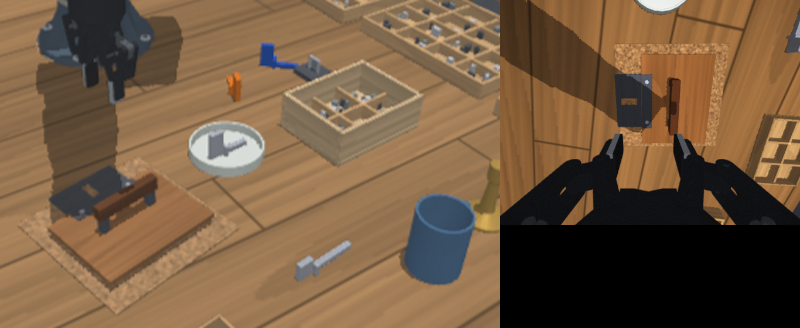

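The lid lies flat in the middle of the mat, handle up, at about (128,215) in the picture. The pin is in the dish at (225,147), and the arm touches nothing. Handing the job in.

```bash
python3 -c "
from plant import *
print(close_job())"
```

```text
the job is handed in; nothing more can be done
None
```

The pin is in the white dish and the lid is flat, handle up, in the middle of the cork mat; I handed the job in after about 13 s of robot time, but no verdict came back.

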